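Try the eyepiece sleeves on the gauge and reject the tight one

ROBOT

A 6-joint arm with a two-finger parallel gripper is mounted at the origin on the work surface. World frame = base frame: x ahead of the robot, y to its left, z up, the work surface at z = 0. Lengths are in m, angles in rad, forces in N, time in s.
With the tool pointing down it reaches from about 0.3 to 0.85 m from the base axis. Payload 5.4 kg.
Tool frame: the origin (TCP) lies midway between the tips of the shut fingers; the grasp point (between the pads) lies behind it (robot.pinch_z is the z of the grasp point in the tool frame, in m); z points along the fingers, y is the line along which they close (so a half turn about z gives the same grasp; the last joint's range is limited). The gripper opens to 85 mm and grips with 20 to 120 N. Pads are 22 mm wide; open, the fingers measure 114 mm over their backs; the gripper's body (76 mm by 85 mm) begins 54 mm behind the grasp point. The pads swing forward as they close: fully open they stand 13 mm farther back than shut.
Start: joints at [-1.559, 0.158, 1.597, -0, 1.386, -0.21], TCP at [0.126, -0.561, 0.231] pointing down, gripper open.
Joint ranges: [-2.91, 2.91], [-0.94, 2.29], [0.18, 2.7], [-1.29, 4.43], [0.17, 2.64], [-3, 3]. Speed limits (rad/s): [2.57, 2.57, 3.14, 3.14, 3.14, 3.14].

INTERFACE

Orientations are given as a 3x3 rotation matrix whose columns are the frame's x, y, z axes.
In Python, from workcell import robot gives the robot as it stands. The module is installed in compiled form; this text tells all that it offers. Calls block until the motion is done:
- robot.goto(position, orientation): joint-space move of the TCP to a pose.
- robot.move_linear(position, feed=0.15, orientation=None, threshold=None): straight line of the TCP; orientation=None keeps the orientation; feed is the mean speed in m/s. With threshold (N) it stops when the force on the tool has changed by that much, and returns True; else False.
- robot.move_j(angles): joint-space move.
- robot.grip(opening, grip_force=None): opening from 0.0 (shut) to 1.0 (fully open); grip_force is the grip in N (None keeps the last); returns when the fingers have stopped.
- robot.hold(seconds).
- robot.inverse_kinematics(position, orientation): joint angles nearest the present ones, or None.
- robot.grab_frame(name): name is "side" or "top"; returns the picture (480x640x3 uint8, red, green, blue); there is no depth.
- robot.get_calibration(name): a dict with "intrinsics" (3x3 intrinsics, pixels), "k1" (the pictures are not rectified: a ray, as slopes to the right and down, at radius r is drawn at 1 + k1 r^2 times it, then the intrinsics apply), "xyz" and "rotation" of the camera in the world. Camera axes: x right, y down, z forward; pixel columns grow to the right and rows downward; lengths in m; the calibration is good to about 2 mm. A picture is of the moment at which its call begins. get_calibration takes no time and is no camera call.
A pose or a line that the arm cannot do raises robot.IKError and nothing moves.
- robot.close_job(): hands the job in; it is judged then, once.
Trained networks look in the newest picture that a camera, given by its name, has taken for a name from the list of things; names that differ only in an ending like _2 or _b are one class to them, and where a whole thing is asked for, a point or a joint stands for the part that bears it (a point fixed in the world has none). Each returns a list of dicts, best first, with "p" (0 to 1); they miss things now and then, are a little off and sometimes report something else, mostly with a low value. They report only what shows in the picture. A call takes as long as a camera call. They do not tell look-alikes from the thing itself.
- robot.cut_out(query, camera): "mask" (480x640 bool, what is visible of it) and "position" ([column, row] in pixels, amid what is visible of it).
Readings, each from a call of its own:
- robot.current_time_s(): time.
- robot.current_q(): joint angles.
- robot.current_dq(): joint speeds.
- robot.current_effort(): joint torques, N m.
- robot.current_tool_pos(): TCP position.
- robot.current_ee_rot(): TCP orientation.
- robot.current_contact_force(): force on the tool from outside, world axes, zero at the start.
- robot.current_moment(): the same for the moment, N m.
- robot.current_grip_width(): opening from 0.0 (shut) to 1.0 (fully open).
- robot.current_grip_force(): force on a finger pad.
Only numpy, scipy, OpenCV 4.12 (cv2) and the standard library are available. Lean on these libraries where they do the work, as an engineer would, in place of code of your own. Each camera call takes 0.05 s, during which the arm holds its last target. There are 200 camera calls.

TASK

Three eyepiece sleeves that look alike lie in the lanes of the fit gauge; slide each one along its lane onto its gauge pin as far as it will go, gently: two will go fully home against the back plate, and one has a tight bore and stops short, so do not force it. Once all three have been tried, and are still on their pins, draw the tight one back off its pin and put it in the red tray, leaving the two good ones fully home and the other things on the bench where they are.

Things in the scene. Friction and masses are not known exactly. Their poses are not given: they have to be found in the camera images.
- gauge: Fixed fit gauge: grey base 215 x 265 x 12 mm, from x = -100 to +115 mm, with an aluminium back plate 52 mm high whose front face is at x = +100 mm. Origin on the table under the gauge; +x runs along the lanes to the back plate, +y left. Three lanes at y = +85, 0, -85 mm: pairs of rails (tops 18 mm up, 34 mm over both) in which a sleeve lies centred, axis 35 mm up, free to slide or be lifted out.
- sleeve_1: Loose brass sleeve, left (y = +85 mm) lane, clear of its pin: diameter 42, length 50, bore 25 mm, 0.13 kg. Origin at its centre; x is the bore axis, along the lane. One of the three, any of them, has a bore that narrows half way in. A good one slides lightly (under 3 N) to the back plate (origin at gauge x = +75 mm); the tight one stops dead 25 mm onto its pin (origin near x = +54 mm).
- sleeve_2: Loose brass sleeve, middle (y = 0) lane, clear of its pin: diameter 42, length 50, bore 25 mm, 0.13 kg. Origin at its centre; x is the bore axis, along the lane. One of the three, any of them, has a bore that narrows half way in. A good one slides lightly (under 3 N) to the back plate (origin at gauge x = +75 mm); the tight one stops dead 25 mm onto its pin (origin near x = +54 mm).
- sleeve_3: Loose brass sleeve, right (y = -85 mm) lane, clear of its pin: diameter 42, length 50, bore 25 mm, 0.13 kg. Origin at its centre; x is the bore axis, along the lane. One of the three, any of them, has a bore that narrows half way in. A good one slides lightly (under 3 N) to the back plate (origin at gauge x = +75 mm); the tight one stops dead 25 mm onto its pin (origin near x = +54 mm).
- pin_1: Fixed level steel gauge pin of the left (y = +85 mm) lane: diameter 20.6 mm, bevelled nose, 45 mm long, from the back plate to gauge x = +55 mm, axis 35 mm up. Origin on its axis at gauge x = 0 (off the pin). Over 30 N on it, along or across, spoils it; 5 to 10 N of push tells a sleeve that is home or jammed. Draw a jammed one back 30 mm or more before lifting.
- pin_2: Fixed level steel gauge pin of the middle (y = 0) lane: diameter 20.6 mm, bevelled nose, 45 mm long, from the back plate to gauge x = +55 mm, axis 35 mm up. Origin on its axis at gauge x = 0 (off the pin). Over 30 N on it, along or across, spoils it; 5 to 10 N of push tells a sleeve that is home or jammed. Draw a jammed one back 30 mm or more before lifting.
- pin_3: Fixed level steel gauge pin of the right (y = -85 mm) lane: diameter 20.6 mm, bevelled nose, 45 mm long, from the back plate to gauge x = +55 mm, axis 35 mm up. Origin on its axis at gauge x = 0 (off the pin). Over 30 N on it, along or across, spoils it; 5 to 10 N of push tells a sleeve that is home or jammed. Draw a jammed one back 30 mm or more before lifting.
- tray: Fixed red open reject tray, 150 (x) x 130 (y) x 35 mm high, walls and floor 4 mm; to the left or the right of the gauge. Origin: centre of its underside
- slide_box: closed blue slide box with white lid, 100 x 80 x 38 mm, loose; a bystander. Origin: centre of its underside
- oil_bottle: small amber bottle, diameter 30, height 70 mm, loose; a bystander. Origin: centre of its underside
- stain_jar: small glass jar with green cap, diameter 48, height 60 mm, loose; a bystander. Origin: centre of its underside
- lens_cap: black lens cap, diameter 44, height 12 mm, loose; a bystander. Origin: centre of its underside
- driver: screwdriver lying on the table, loose; a bystander
- petri: shallow clear dish, diameter 90, height 14 mm, loose; a bystander. Origin: centre of its underside
Mind the look-alikes: they are no part of the job. What is shaped like the sleeve_1 but pink is not meant.

How it is judged:
On the way:
1. all three sleeves have been pushed onto their pins, at least 18 mm each, and are on them together (x of each of sleeve_1, sleeve_2, sleeve_3 in the frame of gauge above 0.048 m and y of sleeve_1 in the frame of gauge between 0.079 and 0.091 m and z of sleeve_1 in the frame of gauge between 0.029 and 0.042 m and y of sleeve_2 in the frame of gauge between -0.006 and 0.006 m and z of sleeve_2 in the frame of gauge between 0.029 and 0.042 m and y of sleeve_3 in the frame of gauge between -0.091 and -0.079 m and z of sleeve_3 in the frame of gauge between 0.029 and 0.042 m), for 0.2 s.
At the end, for the whole second after the job is handed in: The tight sleeve lies at rest in the red tray; the other two are at rest on their pins, each within 3 mm of the back plate, in their own lanes ((((x of sleeve_1 in the frame of tray between -0.065 and 0.065 m and y of sleeve_1 in the frame of tray between -0.055 and 0.055 m and z of sleeve_1 in the frame of tray between 0.01 and 0.036 m and linear speed of sleeve_1 below 0.02 m/s) and (x of sleeve_2 in the frame of gauge above 0.072 m and y of sleeve_2 in the frame of gauge between -0.005 and 0.005 m and z of sleeve_2 in the frame of gauge between 0.03 and 0.041 m and linear speed of sleeve_2 below 0.02 m/s) and (x of sleeve_3 in the frame of gauge above 0.072 m and y of sleeve_3 in the frame of gauge between -0.09 and -0.08 m and z of sleeve_3 in the frame of gauge between 0.03 and 0.041 m and linear speed of sleeve_3 below 0.02 m/s)) or ((x of sleeve_2 in the frame of tray between -0.065 and 0.065 m and y of sleeve_2 in the frame of tray between -0.055 and 0.055 m and z of sleeve_2 in the frame of tray between 0.01 and 0.036 m and linear speed of sleeve_2 below 0.02 m/s) and (x of sleeve_1 in the frame of gauge above 0.072 m and y of sleeve_1 in the frame of gauge between 0.08 and 0.09 m and z of sleeve_1 in the frame of gauge between 0.03 and 0.041 m and linear speed of sleeve_1 below 0.02 m/s) and (x of sleeve_3 in the frame of gauge above 0.072 m and y of sleeve_3 in the frame of gauge between -0.09 and -0.08 m and z of sleeve_3 in the frame of gauge between 0.03 and 0.041 m and linear speed of sleeve_3 below 0.02 m/s)) or ((x of sleeve_3 in the frame of tray between -0.065 and 0.065 m and y of sleeve_3 in the frame of tray between -0.055 and 0.055 m and z of sleeve_3 in the frame of tray between 0.01 and 0.036 m and linear speed of sleeve_3 below 0.02 m/s) and (x of sleeve_1 in the frame of gauge above 0.072 m and y of sleeve_1 in the frame of gauge between 0.08 and 0.09 m and z of sleeve_1 in the frame of gauge between 0.03 and 0.041 m and linear speed of sleeve_1 below 0.02 m/s) and (x of sleeve_2 in the frame of gauge above 0.072 m and y of sleeve_2 in the frame of gauge between -0.005 and 0.005 m and z of sleeve_2 in the frame of gauge between 0.03 and 0.041 m and linear speed of sleeve_2 below 0.02 m/s)))); the robot touches nothing.
It fails at once if a gauge pin is loaded with more than 30 N (contact force between any of pin_1, pin_2, pin_3 and anything else above 30 N).
It fails at once if one of the bystanders is knocked more than 30 mm from its place (distance of any of slide_box, oil_bottle, stain_jar, lens_cap, driver, petri from where it was at the start of the episode above 0.03 m).
It also fails if it takes over 66 s, if anything falls off the work surface, if the arm or the gripper's body presses on something with over 40 N, if the wrist force passes 120 N, or if a joint passes its speed limit or range.

## Working session

There is one attempt and no reset: what is moved stays moved. The work goes in short steps, each a Python script; the robot and the scene stay as the last script left them, time stands still between calls to the robot, and variables do not carry over. Pictures are saved under pics/ and viewed, at most 10 in all, crops included, and the job is handed in when it is done.

```bash
mkdir -p pics
python3 - <<'E'
from workcell import robot
import cv2,numpy as np
for n in("top","side"):
    f=robot.grab_frame(n); cv2.imwrite(f"pics/{n}0.png",f[:,:,::-1])
    c=robot.get_calibration(n); print(n,{k:np.round(v,4).tolist() for k,v in c.items()})
    for q in("gauge","sleeve_1","tray","pin_1"):
        for d in robot.cut_out(q,n): print(q,round(d["p"],2),np.round(d["position"],1),d["mask"].sum())
print(robot.pinch_z,robot.current_time_s(),robot.current_ee_rot().round(3).tolist())
E
```

```text
top {'intrinsics': [[469.5576, 0.0, 322.0601], [0.0, 469.5576, 241.6702], [0.0, 0.0, 1.0]], 'k1': -0.0543, 'xyz': [0.4431, -0.0087, 1.1441], 'rotation': [[-0.0135, -0.9947, 0.1021], [-0.9998, 0.0146, 0.0097], [-0.0111, -0.1019, -0.9947]]}
gauge 0.9 [328.4 238.5] 8978
sleeve_1 0.86 [301.8 317.4] 312
sleeve_1 0.67 [366.2 261.9] 330
sleeve_1 0.65 [247.5 312.1] 437
sleeve_1 0.6 [329.2 261.5] 409
sleeve_1 0.55 [294.5 255.5] 379
tray 0.97 [190.3 247.1] 3602
pin_1 0.68 [328.  214.7] 141
pin_1 0.58 [365.7 258.9] 408
pin_1 0.45 [295.3 215.1] 149
side {'intrinsics': [[522.1428, 0.0, 315.523], [0.0, 522.1428, 240.9835], [0.0, 0.0, 1.0]], 'k1': -0.0476, 'xyz': [0.3611, -1.0323, 0.7275], 'rotation': [[0.9793, -0.1233, 0.1608], [-0.2018, -0.5224, 0.8285], [-0.0181, -0.8437, -0.5365]]}
sleeve_1 0.9 [242.1 224. ] 332
sleeve_1 0.85 [237.9 253. ] 459
sleeve_1 0.77 [294.4 256.9] 402
sleeve_1 0.64 [301.2 278.1] 461
sleeve_1 0.55 [294.1 234.5] 401
tray 0.75 [288.1 199. ] 1588
tray 0.16 [340.3 251.9] 141
pin_1 0.66 [346.5 271.4] 179
pin_1 0.52 [339.3 249.2] 137
pin_1 0.51 [331.3 233.4] 140
-0.0187 0.5 [[0.976, 0.22, 0.0], [0.22, -0.976, 0.0], [0.0, -0.0, -1.0]]
```

View pics/top0.png

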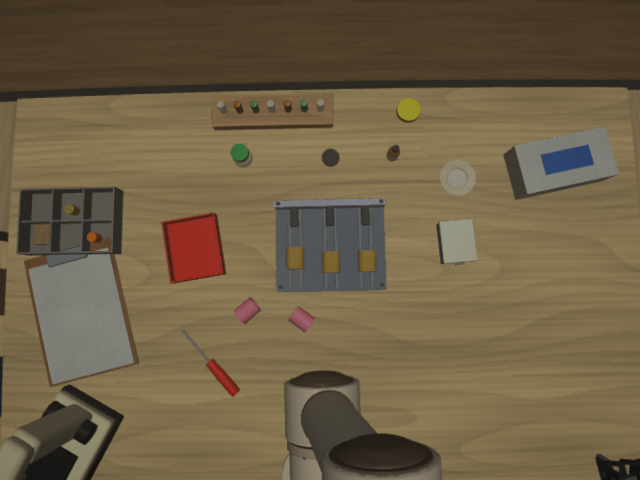

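View pics/side0.png

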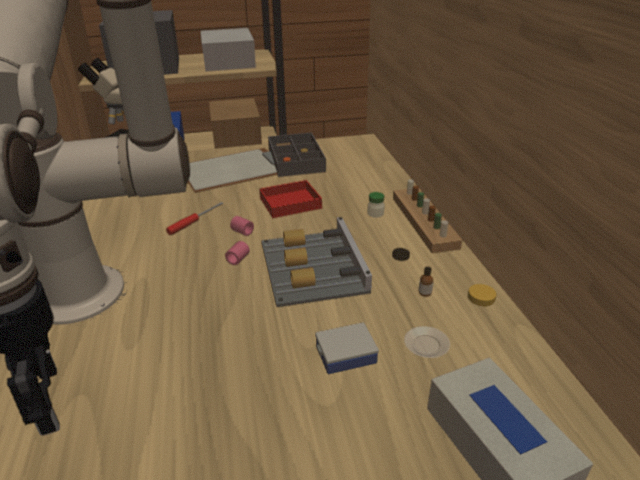

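The top view shows the gauge at (331,245) with brass sleeves at (295,258), (331,262) and (367,261). The red tray is at (193,248), and the pink decoys are at (247,311) and (302,319). The side view shows the same layout, with the sleeves at (294,237), (296,257) and (303,278).

```bash
cat > loc.py <<'E'
from workcell import robot
import cv2,numpy as np
from scipy.optimize import least_squares
C={n:robot.get_calibration(n) for n in("top","side")}
def proj(P,n):
    c=C[n]; p=(np.asarray(P,float)-c["xyz"])@np.asarray(c["rotation"]); s=p[:,:2]/p[:,2:]
    s=s*(1+c["k1"]*(s**2).sum(1,keepdims=True)); K=np.asarray(c["intrinsics"])
    return s@K[:2,:2].T+K[:2,2]
def world(g,P): 
    c,s=np.cos(g[2]),np.sin(g[2]); P=np.asarray(P,float); return P@np.array([[c,s,0],[-s,c,0],[0,0,1]])+[g[0],g[1],0]
def hull(p): return cv2.convexHull(np.asarray(p,np.float32).reshape(-1,1,2))
def feat(h):
    m=cv2.moments(h); a=m["m00"]
    return np.array([m["m10"]/a,m["m01"]/a]), cv2.minAreaRect(h)
def ang(r): return (r[2]+45)%90-45
def maskhull(m):
    ys,xs=np.nonzero(m); return hull(np.c_[xs,ys])
def box(x0,x1,y0,y1,z0,z1): return [[x,y,z] for x in(x0,x1) for y in(y0,y1) for z in(z0,z1)]
GAUGE=box(-.1,.115,-.1325,.1325,0,.012)+box(.1,.115,-.1325,.1325,0,.052)
TRAY=box(-.075,.075,-.065,.065,0,.035)
t=np.linspace(0,2*np.pi,40)
def cyl(x,y): return [[x+e,y+.021*np.cos(a),.035+.021*np.sin(a)] for e in(-.025,.025) for a in t]
LY=(.085,0,-.085)
def sleeves(n,f):
    ds=[]
    for d in robot.cut_out("sleeve_1",n):
        r,g,b=f[d["mask"]].mean(0)
        if g>1.2*b: ds.append(d)
    return ds
E
cat > fit.py <<'E'
from loc import *
F={n:robot.grab_frame(n) for n in C}
S={n:sorted(sleeves(n,F[n]),key=lambda d:d["position"][0 if n=="top" else 1]) for n in C}
print({n:[(np.round(d["position"]).tolist(),int(d["mask"].sum())) for d in S[n]] for n in S})
gh=maskhull(robot.cut_out("gauge","top")[0]["mask"]); gc,gr=feat(gh)
def big(m):
    k,l,s,_=cv2.connectedComponentsWithStats(m.astype(np.uint8)); return l==1+np.argmax(s[1:,4])
sc={n:[feat(maskhull(big(d["mask"])))[0] for d in S[n]] for n in S}
def res(v):
    r=[]; c,q=feat(hull(proj(world(v,GAUGE),"top"))); r+=list(c-gc)+[(ang(q)-ang(gr))]
    for n in C:
        for i in range(3): r+=list(feat(hull(proj(world(v,cyl(v[3+i],LY[i])),n)))[0]-sc[n][i])
    return r
o=least_squares(res,[.44,-.02,0,-.03,-.03,-.03],diff_step=1e-4,x_scale=.01,loss="soft_l1")
print("gauge",o.x.round(4),"res",np.round(res(o.x),1))
tr={}
for n in C:
    robot.grab_frame; d=robot.cut_out("tray",n)[0]; tr[n]=feat(maskhull(d["mask"]))
def rt(v):
    r=[]
    for n in C: 
        c,q=feat(hull(proj(world(v,TRAY),n))); r+=list(c-tr[n][0])
        if n=="top": r.append((ang(q)-ang(tr[n][1]))*.5)
    return r
p=least_squares(rt,[.43,.33,0],diff_step=1e-4,x_scale=.01)
print("tray",p.x.round(4),"res",np.round(rt(p.x),1))
np.savez("fit.npz",g=o.x,t=p.x)
img=F["top"].copy()
for P in [GAUGE]+[cyl(o.x[3+i],LY[i]) for i in range(3)]: cv2.polylines(img,[np.int32(hull(proj(world(o.x,P),"top")).round())],True,(0,255,0))
cv2.polylines(img,[np.int32(hull(proj(world(p.x,TRAY),"top")).round())],True,(0,255,0))
im2=F["side"].copy()
for P in [GAUGE]+[cyl(o.x[3+i],LY[i]) for i in range(3)]: cv2.polylines(im2,[np.int32(hull(proj(world(o.x,P),"side")).round())],True,(0,255,0))
a=cv2.resize(img[190:300,160:400],(800,366)); b=cv2.resize(im2[180:310,230:400],(306,234))
out=np.zeros((600,800,3),np.uint8); out[:366]=a; out[366:,:306]=b
cv2.imwrite("pics/fit.png",out[:,:,::-1])
E
python3 fit.py
```

```text
{'top': [([295.0, 258.0], 362), ([329.0, 262.0], 381), ([367.0, 257.0], 364)], 'side': [([295.0, 237.0], 340), ([294.0, 258.0], 388), ([302.0, 277.0], 444)]}
gauge [ 0.5409 -0.0171  0.0098 -0.0208 -0.0325 -0.0311] res [ 0.5 -0.  -0.1 -0.   0.2 -0.1  0.2 -0.1  0.5  0.3  0.3  0.2 -0.3  0.4
 -0.6]
tray [0.5482 0.3136 0.1732] res [ 0.1  0.4 -0.   0.5 -0.4]
```

View pics/fit.png

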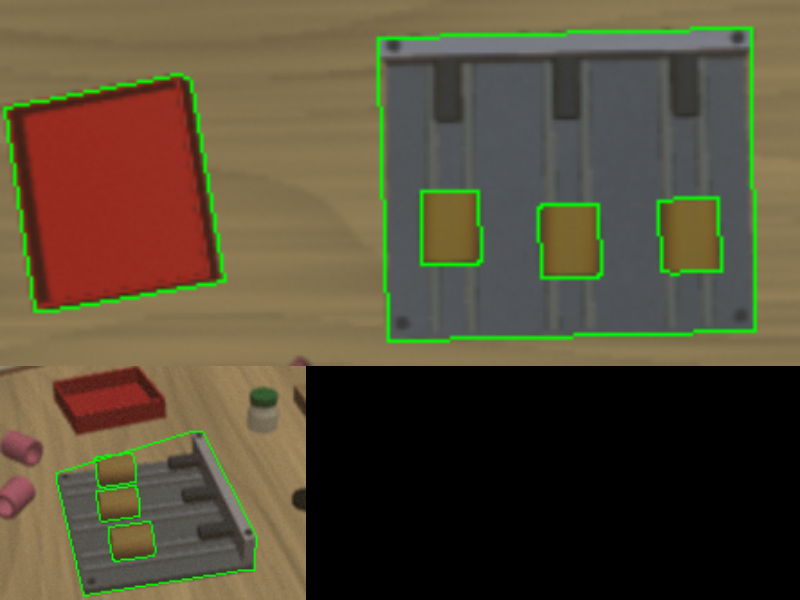

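The overlay matches the gauge, tray and all three sleeves in both views. Next I push each sleeve with slightly opened fingers against its rear face, stopping on force.

```bash
cat > act.py <<'E'
from workcell import robot
import numpy as np
z=np.load("fit.npz"); g,t=z["g"],z["t"]
def R(a): return np.array([[np.cos(a),np.sin(a),0],[np.sin(a),-np.cos(a),0],[0,0,-1]])
Rg=R(g[2])
def W(x,y,h): c,s=np.cos(g[2]),np.sin(g[2]); return np.array([g[0]+c*x-s*y,g[1]+s*x+c*y,h])
def G(p): c,s=np.cos(g[2]),np.sin(g[2]); d=np.asarray(p)[:2]-g[:2]; return np.array([c*d[0]+s*d[1],-s*d[0]+c*d[1],p[2]])
def gx(): return G(robot.current_tool_pos())
LY=(.085,0,-.085)
def push(i):
    x0=g[3+i]-.025-.011-.016
    robot.goto(W(x0,LY[i],.13),Rg); robot.move_linear(W(x0,LY[i],.023),.15)
    robot.hold(.1); f0=robot.current_contact_force()
    a=robot.move_linear(W(.0,LY[i],.023),.05,threshold=6); xa=gx()
    b=None if a else robot.move_linear(W(.05,LY[i],.023),.015,threshold=6)
    print(i+1,"fast stop",a,xa.round(4),"slow stop",b,gx().round(4),"F",(robot.current_contact_force()-f0).round(1),"t",robot.current_time_s())
def back(i):
    p=gx(); robot.move_linear(W(p[0]-.02,LY[i],.023),.1); robot.move_linear(W(p[0]-.02,LY[i],.13),.25)
E
python3 - <<'E'
from act import *
robot.grip(.25,20); push(2); back(2)
E
```

```text
3 fast stop False [-0.     -0.0849  0.0231] slow stop True [ 0.0396 -0.0849  0.0223] F [-1.7  0.4 -0.3] t 8.6833
```

Run:
```python
from act import *
push(1); back(1); push(0); back(0)
from loc import *
f=robot.grab_frame("side"); f2=robot.grab_frame("top")
out=np.zeros((600,800,3),np.uint8)
out[:300,:400]=cv2.resize(f[200:320,240:400],(400,300)); out[300:,:400]=cv2.resize(f2[180:300,250:410],(400,300))
cv2.imwrite("pics/pushed.png",out[:,:400,::-1]); print(robot.current_time_s())
```

```text
2 fast stop False [-0.      0.0001  0.023 ] slow stop True [0.0398 0.0001 0.0223] F [-0.3  1.5 -0.8] t 15.3917
1 fast stop False [0.     0.0851 0.0231] slow stop True [0.0202 0.085  0.0223] F [-0.4 -0.5 -0.2] t 21.0833
22.1
```

View pics/pushed.png

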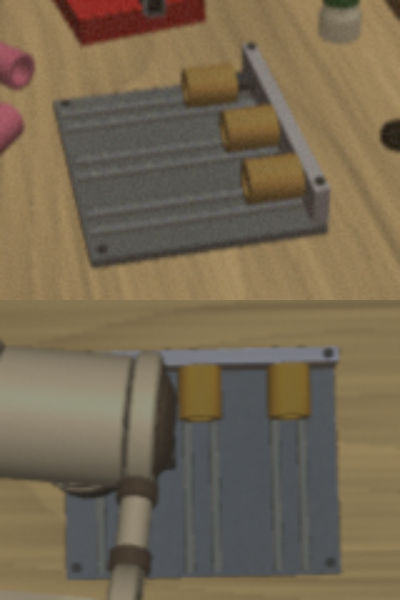

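The side view shows sleeves 2 and 3 against the plate. Sleeve 1, at (210,85) in the crop, stands about 20 mm short, so it is the tight one. I'll grip it, draw it back, and check the force.

Run:
```python
from act import *
x,h=.050,.0195
robot.grip(.75,20); robot.goto(W(x,.085,.13),Rg); robot.move_linear(W(x,.085,h),.12); robot.hold(.1)
f0=robot.current_contact_force(); robot.grip(0.,25)
print("grip",robot.current_grip_width(),robot.current_grip_force(),(robot.current_contact_force()-f0).round(1))
s=robot.move_linear(W(x-.06,.085,h),.05,threshold=20)
print(s,gx().round(4),robot.current_grip_width(),(robot.current_contact_force()-f0).round(1))
if not s:
    robot.move_linear(W(x-.06,.085,.15),.12)
    print(robot.current_grip_width(),robot.current_grip_force())
print(robot.current_time_s())
```

```text
grip 0.489872477589242 25.068655908107758 [-1.2 -5.6  4.1]
False [-0.0078  0.0844  0.0211] 0.4902152041755817 [ 2.6 -4.4  4. ]
0.48613707951805013 25.50758734345436
26.975
```

Run:
```python
from act import *
Rt=R(t[2]); P=lambda h:np.array([t[0],t[1],h])
robot.goto(P(.15),Rt); s=robot.move_linear(P(.012),.08,threshold=8); print(s,robot.current_tool_pos().round(4))
robot.grip(.68); robot.move_linear(P(.2),.15)
robot.goto(np.array([.3,.2,.3]),Rt); robot.hold(.3)
from loc import *
f=robot.grab_frame("side"); f2=robot.grab_frame("top")
out=np.zeros((600,600,3),np.uint8)
out[:300]=cv2.resize(f[180:320,200:480],(600,300)); out[300:]=cv2.resize(f2[180:300,150:390],(600,300))
cv2.imwrite("pics/end.png",out[:,:,::-1])
sl=[d for d in sleeves("top",f2)]; print([np.round(d["position"]).tolist() for d in sl])
for i,y in((1,0),(2,-.085)): 
    print([ (feat(hull(proj(world(g,cyl(.075,y)),n)))[0].round(1).tolist()) for n in C])
print([[feat(maskhull(d["mask"]))[0].round(1).tolist() for d in sleeves(n,fr)] for n,fr in(("top",f2),("side",f))],robot.current_time_s())
```

```text
False [0.5486 0.3137 0.0126]
[[196.0, 247.0], [364.0, 214.0], [328.0, 216.0]]
[[329.5, 216.9], [339.3, 250.2]]
[[365.1, 216.0], [348.7, 270.3]]
[[[191.6, 245.6], [365.5, 216.1], [329.5, 216.5]], [[290.9, 195.2], [339.1, 250.8], [348.6, 270.6], [187.1, 221.4]]] 33.2
```

View pics/end.png

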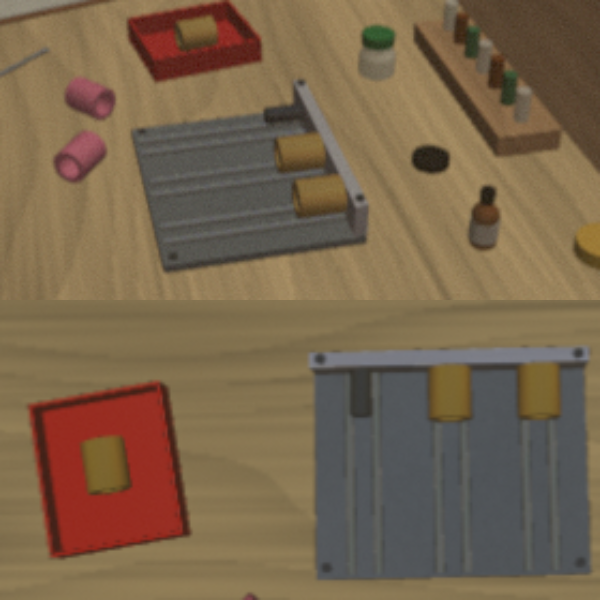

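The tight sleeve lies in the middle of the tray, at (105,465) in the crop. The other two are against the back plate within 1 px of the modelled home position, and the bystanders in view haven't moved.

```bash
python3 -c "
from workcell import robot
print(robot.close_job())"
```

```text
the job is handed in; nothing more can be done
None
```

Job handed in: sleeve_1 was the tight one and now lies in the red tray, sleeves 2 and 3 are home against the back plate, and the robot clock stood at about 33 s of the 66 s limit; the hand-in returned no verdict.

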